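# Lay the modelling tools out by length

## Task

Take the four tools lying loose round the dark board (two wooden loop tools, a scraper and a brown batten) and lay them out on the four cork rests in order of length: the shortest on the rest nearest the terracotta bowl, the longest on the rest farthest from it. Lay one tool flat on each rest, centred on it and straight along its long direction (either way round).

Things in the scene. Friction and masses are not known exactly. Their poses are not given: they have to be found in the camera images.
- loop_tool: The shortest tool: a stubby turned light-wood handle with a small wire loop at one end, 76 mm long overall, lying flat. The loop takes the last 24 mm at the +y end and is too frail to grip; the handle is about 10 mm wide and 10 mm high. Grip it across the handle, about 12 mm from the origin towards -y. Origin: centre of its underside; y along its length, z up.
- fork_scraper: The second shortest tool: a slim light-wood handle with a dark toothed metal scraper head at its +y end, 120 mm long overall, lying on the table. The handle is about 8 mm wide and 9 mm high; the head takes the last 22 mm at the +y end and stands up to 24 mm high. Grip it across the handle, about 11 mm from the origin towards -y. Origin: centre of its underside; y along its length, z up.
- long_tool: The second longest tool: a turned light-wood handle with a wire loop at one end, 163 mm long overall, lying flat. The loop takes the last 27 mm at the +y end and is too frail to grip; the handle is about 10 mm wide and 11 mm high. Grip it across the handle, about 13 mm from the origin towards -y. Origin: centre of its underside; y along its length, z up.
- batten: The longest: a straight, flat, brown clay-stained grooved lath, 250 mm long, 18 mm wide, 8 mm high. It lies flat on the table at the start; grip it across its width at the middle. Origin: centre of its underside; y along its length, z up.
- bowl: Round earthenware (terracotta) bowl with offcuts in it, 108 mm across, 53 mm high, fixed on the table beside one end of the row of rests; it tells which end the shortest tool goes to. Origin: centre of its underside.
- rest_1: Flat cork tool rest, 150 mm long, 40 mm wide, 5 mm thick, number 1 of a row of four at 68 mm spacing, counted from the robot's left (+y) to its right, on a fixed dark wooden board 12 mm thick (180 x 270 mm). Origin: centre of its underside; its top is 17 mm above the table; x along its length, away from the robot, y across it, z up. Fixed.
- rest_2: Flat cork tool rest, 150 mm long, 40 mm wide, 5 mm thick, number 2 of a row of four at 68 mm spacing, counted from the robot's left (+y) to its right, on a fixed dark wooden board 12 mm thick (180 x 270 mm). Origin: centre of its underside; its top is 17 mm above the table; x along its length, away from the robot, y across it, z up. Fixed.
- rest_3: Flat cork tool rest, 150 mm long, 40 mm wide, 5 mm thick, number 3 of a row of four at 68 mm spacing, counted from the robot's left (+y) to its right, on a fixed dark wooden board 12 mm thick (180 x 270 mm). Origin: centre of its underside; its top is 17 mm above the table; x along its length, away from the robot, y across it, z up. Fixed.
- rest_4: Flat cork tool rest, 150 mm long, 40 mm wide, 5 mm thick, number 4 of a row of four at 68 mm spacing, counted from the robot's left (+y) to its right, on a fixed dark wooden board 12 mm thick (180 x 270 mm). Origin: centre of its underside; its top is 17 mm above the table; x along its length, away from the robot, y across it, z up. Fixed.

How it is judged (in metres and radians):
At the end, for the whole second after the job is handed in: Counting from the rest nearest the bowl, the rests hold the loop tool, the fork scraper, the long tool and the batten; each tool lies on its rest at rest, its centre within 15 mm (horizontally) of the rest's centre and its length within 0.2 rad of the rest's long axis, either way round (((horizontal distance between bowl and rest_1 below 0.22 m and horizontal distance between loop_tool and rest_1 below 0.015 m and angle between the y axis of loop_tool and the x axis of rest_1, either way round below 0.2 rad and z of loop_tool in the frame of rest_1 between 0.002 and 0.02 m and linear speed of each of loop_tool, fork_scraper, long_tool, batten below 0.02 m/s and horizontal distance between fork_scraper and rest_2 below 0.015 m and angle between the y axis of fork_scraper and the x axis of rest_2, either way round below 0.2 rad and z of fork_scraper in the frame of rest_2 between 0.002 and 0.02 m and horizontal distance between long_tool and rest_3 below 0.015 m and angle between the y axis of long_tool and the x axis of rest_3, either way round below 0.2 rad and z of long_tool in the frame of rest_3 between 0.002 and 0.02 m and horizontal distance between batten and rest_4 below 0.015 m and angle between the y axis of batten and the x axis of rest_4, either way round below 0.2 rad and z of batten in the frame of rest_4 between 0.002 and 0.02 m) or (horizontal distance between bowl and rest_4 below 0.22 m and horizontal distance between loop_tool and rest_4 below 0.015 m and angle between the y axis of loop_tool and the x axis of rest_4, either way round below 0.2 rad and z of loop_tool in the frame of rest_4 between 0.002 and 0.02 m and linear speed of each of loop_tool, fork_scraper, long_tool, batten below 0.02 m/s and horizontal distance between fork_scraper and rest_3 below 0.015 m and angle between the y axis of fork_scraper and the x axis of rest_3, either way round below 0.2 rad and z of fork_scraper in the frame of rest_3 between 0.002 and 0.02 m and horizontal distance between long_tool and rest_2 below 0.015 m and angle between the y axis of long_tool and the x axis of rest_2, either way round below 0.2 rad and z of long_tool in the frame of rest_2 between 0.002 and 0.02 m and horizontal distance between batten and rest_1 below 0.015 m and angle between the y axis of batten and the x axis of rest_1, either way round below 0.2 rad and z of batten in the frame of rest_1 between 0.002 and 0.02 m))); the robot touches nothing.
It also fails if it takes over 96 s, if anything falls off the work surface, if the arm or the gripper's body presses on something with over 40 N, if the wrist force passes 120 N, or if a joint passes its speed limit or range.

## Robot

A 6-joint arm with a two-finger parallel gripper is mounted at the origin on the work surface; the furniture and walls round the work are solid. World frame = base frame: x ahead of the robot, y to its left, z up, the work surface at z = 0. Lengths are in m, angles in degrees, forces in N, time in s.
With the tool pointing down it reaches from about 0.3 to 0.75 m from the base axis. Payload 8.5 kg.
Tool frame: the origin (TCP) lies midway between the tips of the shut fingers; the grasp point (between the pads) lies 19 mm behind it; z points along the fingers, y is the line along which they close (so a half turn about z gives the same grasp; the last joint's range is limited). The gripper opens to 85 mm and grips with 20 to 120 N. Pads are 22 mm wide; open, the fingers measure 114 mm over their backs; the gripper's body (76 mm by 85 mm) begins 54 mm behind the grasp point. The pads swing forward as they close: fully open they stand 13 mm farther back than shut.
Start: joints at [-78.455, 21.807, 74.336, -0, 83.858, -12.336], TCP at [0.223, -0.503, 0.231] pointing down, gripper open.
Joint ranges: [-178.18, 178.18], [-50.72, 133.34], [12.68, 142.11], [-81.47, 261.47], [9.98, 163.14], [-165.26, 165.26]. Speed limits (degrees/s): [136.94, 136.94, 180, 180, 180, 180].

## Interface

Orientations are given as a 3x3 rotation matrix whose columns are the frame's x, y, z axes.
In Python, from rig import env, viewer, recognise, pinpoint gives the robot as it stands.
- The arm moves only by the tool move_arm, never from a script. Its argument "plan" is text: rows parted by semicolons, each of 7 numbers parted by spaces: the shift along the tool's x, y, z in m, then the turn, a rotation vector about the tool's x, y, z in rad, then the finger opening in m, from 0 to 0.0854. A call has 1 to 12 rows; each row shifts and turns the commanded pose from where the row before left it, along the tool's axes as they then stand; what a row does not reach is not made up. A row lasts 1/8 s, in which the tool goes at most 62.5 mm and 10.7 degrees, less where a joint would pass 70% of its speed; a pose out of reach is approached as far as the arm can. A call is refused whole if a number of a shift passes 0.0625 or a number of a turn 0.188, either way. A call with a gripper value outside its range is refused whole. The fingers move at their own pace and stop on an object; "grip_force" is the grip in N (left out, the last holds). Time passes only in rows, so rows that do not move let the fingers close. It gives the time, the measured TCP pose, the force, the opening and the grip force at its end, in the units of the state.
- env.observe(): the state, without advancing time (a new reading comes with each control period).
- viewer.get_image(name): name is "scene" or "top" or "wrist"; returns (picture, depth): 400x640x3 uint8, red, green, blue; 400x640 float32, m along the optical axis (not along the pixel's ray), 0 where there is no reading.
- viewer.calibration(name): a dict with "fx", "fy", "cx", "cy" (pixels), "R" (3x3) and "t" (3): a world point X has camera coordinates R X + t. Camera axes: x right, y down, z forward; pixel columns grow to the right and rows downward; lengths in m; the calibration is good to about 2 mm. The wrist camera is an equidistant fisheye: a pixel r from the principal point sees the ray r / f radians off the axis. A picture is of the moment at which its call begins: read the wrist's pose just before it. calibration takes no time and is no camera call; for the wrist camera it gives the pose at the moment of the call.
- env.close_job(): hands the job in; it is judged then, once.
Trained networks look in the newest picture that a camera, given by its name, has taken for a name from the list of things; names that differ only in an ending like _2 or _b are one class to them, and where a whole thing is asked for, a point or a joint stands for the part that bears it (a point fixed in the world has none). Each returns a list of dicts, best first, with "conf" (0 to 1); they miss things now and then, are a little off and sometimes report something else, mostly with a low value. They report only what shows in the picture. A call takes as long as a camera call.
- recognise(camera, name): "extent" ([centre column, centre row, width, height] in pixels, round what is visible of it).
- pinpoint(camera, name): "pixel" ([column, row] in pixels: a listed point, or the origin of a listed thing).
The state is a dict: "time_s": time; "q": joint angles; "qvel": joint speeds; "joint_efforts": joint torques, N m; "position": TCP position; "tool_rot": TCP orientation; "ft_force": force on the tool from outside, world axes, zero at the start; "wrist_torque": the same for the moment, N m; "grip_width": finger opening in m; "gripper_force": force on a finger pad.
Only numpy, scipy, OpenCV 4.12 (cv2) and the standard library are available. Lean on these libraries where they do the work, as an engineer would, in place of code of your own. Each camera call takes 0.05 s, during which the arm holds its last target. There are 200 camera calls.

## Working session

There is one attempt and no reset: what is moved stays moved. The work goes in short steps, Python scripts to look and compute and a tool call to move; the robot and the scene stay as the last step left them, time stands still between calls to the robot, and variables do not carry over. Pictures are saved under pics/ and viewed, at most 14 in all, crops included, and the job is handed in when it is done.

Besides the shell and the picture viewer there is one more tool, called after "Request:" by a JSON object that holds its "fn" and its "kwargs". move_arm: Moves the arm, as the interface text tells. Its arguments: {"type":"object","properties":{"plan":{"type":"string"},"grip_force":{"type":"number"}},"required":["plan"]}

```bash
ls; mkdir -p pics; cat > h.py <<'E'
import numpy as np, cv2
from rig import env, viewer, recognise, pinpoint
def snap(n,f=None):
    im,d=viewer.get_image(n)
    if f: cv2.imwrite(f'pics/{f}.png',im[:,:,::-1])
    return im,d
def ray(n,p):
    c=viewer.calibration(n);R=np.array(c['R']);t=np.array(c['t'])
    x=(p[0]-c['cx'])/c['fx'];y=(p[1]-c['cy'])/c['fy']
    if n=='wrist':
        r=np.hypot(x,y);s=np.sin(r)/r if r>1e-9 else 1
        v=np.array([x*s,y*s,np.cos(r)])
    else: v=np.array([x,y,1.])
    return -R.T@t, R.T@v
def at_z(n,p,z):
    o,v=ray(n,p);return o+v*(z-o[2])/v[2]
E
python3 - <<'E'
from h import *
for n in('scene','top'):
    im,d=snap(n,n+'0'); c=viewer.calibration(n); print(n,c['fx'],c['cx'],c['cy'],-np.array(c['R']).T@c['t'])
    for k in('loop_tool','fork_scraper','long_tool','batten','bowl','rest_1'):
        r=recognise(n,k);p=pinpoint(n,k)
        print(k,[(np.round(a['extent']).astype(int).tolist(),round(a['conf'],2)) for a in r[:5]])
        for a in p[:4]: print('   ',np.round(a['pixel'],1),round(a['conf'],2),at_z(n,a['pixel'],0).round(3))
print(env.observe()['tool_rot'],env.observe()['time_s'])
E
```

```text
pics
scene 433.3510361002029 318.464807603018 196.0047824878954 [-0.32875613 -0.76172891  0.63061412]
loop_tool [([345, 253, 15, 7], 0.4)]
    [339.7 252.1] 0.58 [ 0.424 -0.189  0.   ]
fork_scraper []
long_tool [([417, 258, 45, 19], 0.73)]
    [407.6 251.8] 0.56 [ 0.544 -0.32   0.   ]
batten [([258, 218, 12, 11], 0.55), ([344, 254, 18, 8], 0.25)]
bowl [([397, 211, 23, 25], 0.48)]
    [394.  222.4] 0.68 [ 0.652 -0.21   0.   ]
rest_1 [([338, 205, 41, 17], 0.86), ([321, 196, 41, 18], 0.79), ([356, 211, 36, 22], 0.75), ([308, 191, 38, 20], 0.64)]
    [352.9 209.8] 0.91 [ 0.634 -0.074  0.   ]
    [337.1 205.5] 0.82 [ 0.624 -0.02   0.   ]
    [307.7 186.1] 0.72 [ 0.668  0.145 -0.   ]
    [323.9 196.3] 0.49 [0.645 0.053 0.   ]
top 364.4061433877873 322.69225535617863 202.29791675639166 [0.44894337 0.00954277 0.94325534]
loop_tool [([397, 249, 14, 3], 0.66)]
    [393.4 246. ] 0.53 [ 0.436 -0.193  0.   ]
fork_scraper []
    [188.8 215. ] 0.46 [0.523 0.333 0.   ]
long_tool [([444, 210, 60, 12], 0.72)]
    [441.1 207.4] 0.69 [ 0.534 -0.323  0.   ]
batten [([235, 258, 100, 13], 0.92), ([328, 175, 14, 57], 0.36)]
    [235.  255.4] 0.88 [0.418 0.213 0.   ]
bowl [([396, 152, 40, 41], 0.6)]
    [396.8 153.1] 0.95 [ 0.681 -0.211  0.   ]
rest_1 [([329, 173, 16, 58], 0.85), ([273, 173, 22, 63], 0.82), ([300, 175, 18, 58], 0.79), ([352, 178, 17, 58], 0.61)]
    [270.7 170.4] 0.97 [0.638 0.122 0.   ]
    [300.6 173.8] 0.77 [0.628 0.044 0.   ]
    [352.  175.7] 0.6 [ 0.621 -0.091  0.   ]
    [327.1 173.3] 0.57 [ 0.628 -0.025  0.   ]
[[ 9.14404462e-01  4.04801779e-01 -1.28160165e-05]
 [ 4.04801779e-01 -9.14404462e-01  3.47118779e-07]
 [-1.15785083e-05 -5.50535322e-06 -1.00000000e+00]] 1.3
```

View pics/top0.png

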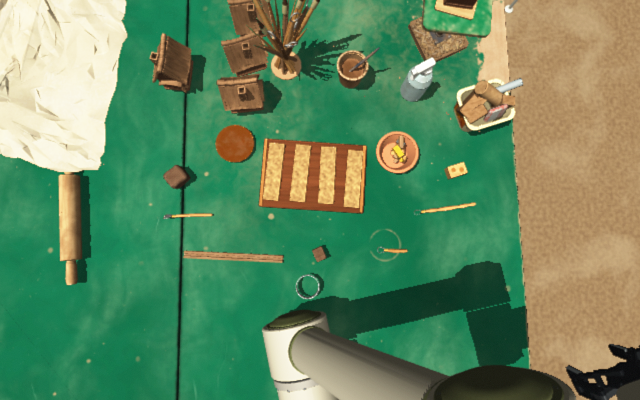

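View pics/scene0.png

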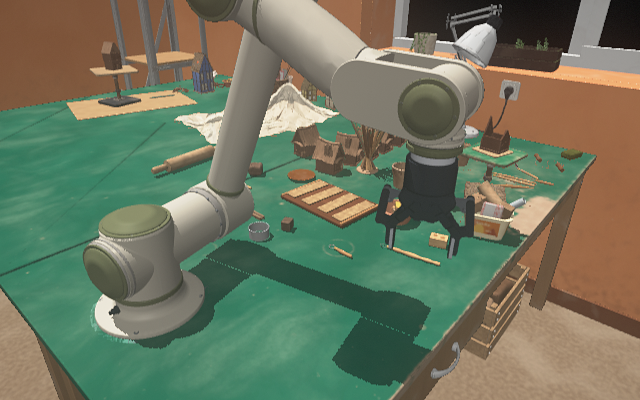

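The top view shows the bowl at (397,152), beside the right end of the row, so rest_4 is nearest it. The tools: fork scraper at (188,215) with its head to the left, long tool at (445,209) with its loop to the left, loop tool at (393,250), and batten at (234,257).

```bash
cat >> h.py <<'E'
def rect(n,im,box,z,off=28):
    """pixels in box (x0,y0,x1,y1) that are redder than the green cloth -> min-area rect at height z"""
    x0,y0,x1,y1=box; a=im[y0:y1,x0:x1].astype(int)
    m=((a[:,:,0]-a[:,:,1])>off-28).astype(np.uint8)
    k,l,s,_=cv2.connectedComponentsWithStats(m); i=1+np.argmax(s[1:,4])
    v,u=np.nonzero(l==i)
    P=np.array([at_z(n,(a+x0,b+y0),z)[:2] for a,b in zip(u,v)],np.float32)
    (c,wh,ang)=cv2.minAreaRect(P*1000); w,h=wh
    ang=ang if w>h else ang+90
    return np.array(c)/1000,np.array(sorted(wh)),(ang+90)%180-90
E
python3 - <<'E'
from h import *
im,d=snap('top')
for k,b,z in(('fork',(155,205,220,225),.005),('long',(408,196,484,220),.006),('loop',(372,230,415,262),.006),('batten',(175,245,290,270),.008),('board',(250,130,372,218),.012)):
    print(k,rect('top',im,b,z))
c=viewer.calibration('top')
R=np.array(c['R']);t=np.array(c['t'])
def pt(u,v):
    z=d[v,u];return (R.T@(np.array([(u-c['cx'])/c['fx']*z,(v-c['cy'])/c['fy']*z,z])-t)).round(4)
for u,v in((395,250),(401,252),(371,245),(385,230),(385,262),(273,172),(300,175),(328,176),(353,178),(235,257),(450,208),(200,215),(450,220),(168,216),(320,253),(308,286)): print((u,v),pt(u,v))
# cork: brightest yellowish inside board
a=im[135:215,258:370].astype(int); m=((a[:,:,0]>a[:,:,1])&(a[:,:,1]>115)).astype(np.uint8)
k,l,s,ce=cv2.connectedComponentsWithStats(m)
for i in range(1,k):
    if s[i,4]>200:
        v,u=np.nonzero(l==i);P=np.array([at_z('top',(x+258,y+135),.017)[:2] for x,y in zip(u,v)],np.float32)
        print('cork',cv2.minAreaRect(P*1000),P.mean(0))
crop=im[225:270,360:490];cv2.imwrite('pics/c1.png',cv2.resize(crop[:,:,::-1],None,fx=6,fy=6,interpolation=cv2.INTER_CUBIC))
E
```

```text
fork (array([0.52270563, 0.32770486]), array([ 10.25940514, 111.60205078]), 89.24555969238281)
long (array([ 0.53261072, -0.33888953]), array([ 10.53894997, 144.54277039]), -82.27281141281128)
loop (array([ 0.42449094, -0.19724612]), array([ 7.6259613 , 59.20914841]), 89.12248229980469)
batten (array([0.41679688, 0.21681271]), array([ 19.01482582, 249.24714661]), 86.37936401367188)Traceback (most recent call last):
  File "<stdin>", line 4, in <module>
  File "h.py", line 23, in rect
    P=np.array([at_z(n,(a+x0,b+y0),z)[:2] for a,b in zip(u,v)],np.float32)
                ~~~~^^^^^^^^^^^^^^^^^
  File "h.py", line 16, in at_z
    o,v=ray(n,p);return o+v*(z-o[2])/v[2]
        ~~~^^^^^
  File "h.py", line 8, in ray
    c=viewer.calibration(n);R=np.array(c['R']);t=np.array(c['t'])
ValueError: time passes only in moves, steps and waits
```

```bash
python3 - <<'E'
s=open('h.py').read()
s=s.replace("def ray(n,p):\n    c=viewer.calibration(n);","CAL={}\ndef cal(n):\n    if n=='wrist' and 'wrist' not in CAL or n not in CAL: CAL[n]=viewer.calibration(n)\n    return CAL[n]\ndef ray(n,p):\n    c=cal(n);").replace("    if n=='wrist' and 'wrist' not in CAL or n not in CAL:","    if n not in CAL:")
s=s.replace("    im,d=viewer.get_image(n)\n","    CAL.pop(n,None); cal(n)\n    im,d=viewer.get_image(n)\n")
open('h.py','w').write(s)
E
python3 - <<'E'
from h import *
im,d=snap('top')
c=cal('top')
print('board',rect('top',im,(250,130,372,218),.012))
R=np.array(c['R']);t=np.array(c['t'])
def pt(u,v):
    z=d[v,u];return (R.T@(np.array([(u-c['cx'])/c['fx']*z,(v-c['cy'])/c['fy']*z,z])-t)).round(4)
for u,v in((395,250),(401,252),(371,245),(385,230),(385,262),(273,172),(300,175),(328,176),(353,178),(235,257),(450,208),(200,215),(450,220),(168,216),(320,253),(308,286)): print((u,v),pt(u,v))
a=im[135:215,258:370].astype(int); m=((a[:,:,0]>a[:,:,1])&(a[:,:,1]>115)).astype(np.uint8)
k,l,s,ce=cv2.connectedComponentsWithStats(m)
for i in range(1,k):
    if s[i,4]>200:
        v,u=np.nonzero(l==i);P=np.array([at_z('top',(x+258,y+135),.017)[:2] for x,y in zip(u,v)],np.float32)
        print('cork',cv2.minAreaRect(P*1000),P.mean(0))
crop=im[225:270,360:490];cv2.imwrite('pics/c1.png',cv2.resize(crop[:,:,::-1],None,fx=6,fy=6,interpolation=cv2.INTER_CUBIC))
E
```

```text
board (array([0.62141754, 0.01177614]), array([179.27574158, 269.60116577]), 85.35236358642578)
(395, 250) [ 0.4259 -0.1953  0.0091]
(401, 252) [ 0.4205 -0.2108  0.0077]
(371, 245) [ 0.4394 -0.1356 -0.    ]
(385, 230) [ 0.4775 -0.1733 -0.001 ]
(385, 262) [ 0.3955 -0.1705 -0.0005]
(273, 172) [0.6297 0.1144 0.0178]
(300, 175) [0.6216 0.0452 0.0153]
(328, 176) [ 0.6179 -0.0269  0.0168]
(353, 178) [ 0.6123 -0.0916  0.0152]
(235, 257) [0.4144 0.212  0.0049]
(450, 208) [ 0.5315 -0.3417  0.0114]
(200, 215) [0.5223 0.302  0.0063]
(450, 220) [ 0.501  -0.3441  0.0006]
(168, 216) [0.5204 0.3811 0.011 ]
(320, 253) [ 0.4218 -0.0034  0.0285]
(308, 286) [ 0.3383  0.0279 -0.0014]
cork ((630.5094604492188, 118.64775085449219), (53.00190734863281, 175.46885681152344), 85.0907211303711) [0.6321478  0.11874633]
cork ((628.2251586914062, 45.18213653564453), (41.013710021972656, 149.8529815673828), 83.42970275878906) [0.6275335  0.04580737]
cork ((622.5576171875, -23.67971420288086), (41.11654281616211, 150.36767578125), 86.99281311035156) [ 0.62117344 -0.02364847]
cork ((614.29833984375, -94.88485717773438), (47.93226623535156, 173.41561889648438), 85.30307006835938) [ 0.6106651  -0.09523457]
```

```bash
cat >> h.py <<'E'
def plan(*wps,vs=.05,vr=.17,pose=None):
    """wps: (x,y,z,psi_deg,open[,rows]); prints rows in tool axes from the measured pose"""
    s=env.observe(); p=np.array(s['position']);R=np.array(s['tool_rot']);ps=np.degrees(np.arctan2(R[1,1],R[0,1]))
    if pose is not None: p,ps=np.array(pose[:3]),pose[3]
    print('t',round(s['time_s'],2),'p',p.round(4),'psi',round(ps,2),'tilt',R[:2,2].round(4),'w',round(s['grip_width'],4),'f',np.round(s['ft_force'],1))
    rows=[]
    for w in wps:
        P=np.array(w[:3]);n=max(int(np.ceil(max(np.abs(P-p).max()*0+np.linalg.norm(P-p)/vs,abs(np.radians(w[3]-ps))/vr)-1e-6)),1)
        if len(w)>5: n=max(n,w[5])
        for i in range(n):
            a=np.radians(ps);T=np.array([[-np.sin(a),np.cos(a),0],[np.cos(a),np.sin(a),0],[0,0,-1]]).T
            sh=np.round(T.T@((P-p)/(n-i)),4); r=np.round(-np.radians(w[3]-ps)/(n-i),3)
            p=p+T@sh; ps-=np.degrees(r)
            rows.append(' '.join(f'{v:g}' for v in sh)+f' 0 0 {r:g} {w[4]:g}')
    for i in range(0,len(rows),12): print('; '.join(rows[i:i+12]))
E
python3 -c "
from h import *
plan((.533,-.343,.18,7.7,.05))"
```

```text
t 1.4 p [ 0.2226 -0.5029  0.2313] psi -66.12 tilt [0. 0.] w 0.0855 f [ 0.2  0.4 -0.2]
0.0436 -0.0026 0.0064 0 0 -0.161 0.05; 0.0434 0.0045 0.0064 0 0 -0.161 0.05; 0.0421 0.0113 0.0064 0 0 -0.161 0.05; 0.0398 0.018 0.0064 0 0 -0.161 0.05; 0.0364 0.0241 0.0064 0 0 -0.161 0.05; 0.032 0.0296 0.0064 0 0 -0.161 0.05; 0.0269 0.0344 0.0065 0 0 -0.161 0.05; 0.021 0.0382 0.0064 0 0 -0.161 0.05
```

Request:
{"fn": "move_arm", "kwargs": {"plan": "0.0436 -0.0026 0.0064 0 0 -0.161 0.05; 0.0434 0.0045 0.0064 0 0 -0.161 0.05; 0.0421 0.0113 0.0064 0 0 -0.161 0.05; 0.0398 0.018 0.0064 0 0 -0.161 0.05; 0.0364 0.0241 0.0064 0 0 -0.161 0.05; 0.032 0.0296 0.0064 0 0 -0.161 0.05; 0.0269 0.0344 0.0065 0 0 -0.161 0.05; 0.021 0.0382 0.0064 0 0 -0.161 0.05; 0 0 0 0 0 0 0.05", "grip_force": 40}}

```text
time_s: 2.52
position: [0.5348, -0.3412, 0.179]
tool_rot: [[-0.138, 0.99, -0.001], [0.99, 0.138, 0.001], [0.001, -0.0, -1.0]]
ft_force: [-0.9, 0.6, -0.3]
grip_width: 0.0499
gripper_force: 0.0
```

```bash
python3 - <<'E'
from h import *
im,d=snap('wrist','w1'); c=cal('wrist');R=np.array(c['R']);t=np.array(c['t']);print(c['fx'],c['cx'],c['cy'],(-R.T@t).round(3),R.round(2).tolist())
for k in('long_tool','loop_tool','bowl','rest_1'):
    for a in pinpoint('wrist',k)[:4]: print(k,np.round(a['pixel'],1),round(a['conf'],2),at_z('wrist',a['pixel'],0).round(4))
plan()
E
```

```text
309.70691628693146 318.71572166072303 203.2162502157286 [ 0.524 -0.257  0.321] [[0.99, 0.14, -0.0], [0.13, -0.94, 0.33], [0.05, -0.32, -0.95]]
loop_tool [234.9  23.9] 0.64 [ 0.4263 -0.1849  0.    ]
bowl [464.9  80. ] 0.74 [ 0.6773 -0.2047  0.    ]
t 2.77 p [ 0.5323 -0.3438  0.1804] psi 7.57 tilt [ 0.0002 -0.0004] w 0.0503 f [-0.2 -0.2  1.2]
```

View pics/w1.png

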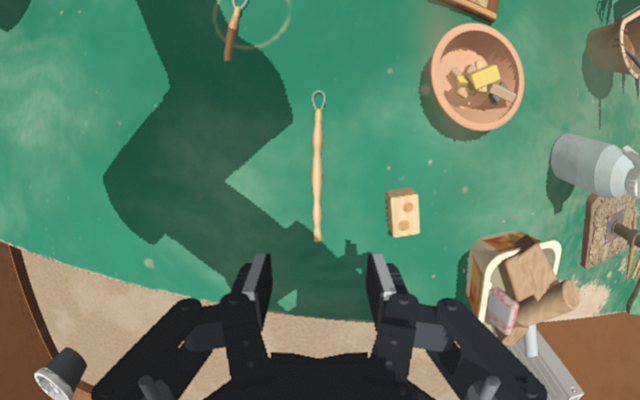

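The wrist view shows the long tool from its loop tip (319,91) to its tail (318,240), and the loop tool's tail at (227,60). The fingers line up with the long tool.

```bash
python3 - <<'E'
from h import *
CAL.clear()
a=at_z('wrist',(319,91),.004);b=at_z('wrist',(318,241),.005);print(a,b,np.linalg.norm(a-b),np.degrees(np.arctan2(*(a-b)[[1,0]])))
u=(a-b)/np.linalg.norm(a-b);o=b+u*.0815;o2=a-u*.0815;g=(o+o2)/2-u*.013;print(o,o2,'grip',g)
# height by two views: top rect centre at handle tail vs wrist tail
im,_=snap('top')
x0,y0,x1,y1=408,196,484,220;q=im[y0:y1,x0:x1].astype(int);v,w=np.nonzero(q[:,:,0]-q[:,:,1]>0);i=w.argmax();pt=(w[i]+x0+.5,v[w==w[i]].mean()+y0)
o1,r1=ray('top',pt);o2,r2=ray('wrist',(318,241))
A=np.stack([r1,-r2],1);s=np.linalg.lstsq(A,o2-o1,rcond=None)[0];print('tail 2-view',o1+s[0]*r1,o2+s[1]*r2)
psi=np.degrees(np.arctan2(u[1],u[0]))-90
plan((g[0],g[1],.06,psi,.05),(g[0],g[1],.004,psi,.05,4))
E
```

```text
[ 0.52116043 -0.25079416  0.004     ] [ 0.54176644 -0.41407946  0.005     ] 0.164583400364186 97.19249680835917
[ 0.53156256 -0.33322226  0.00450481] [ 0.53136432 -0.33165135  0.00449519] grip [ 0.53309105 -0.34533428  0.00457899]
tail 2-view [ 0.58496762 -0.7235994  -0.61355682] [ 0.5806822  -0.71684926 -0.61711007]
t 2.83 p [ 0.5323 -0.3438  0.1804] psi 7.57 tilt [ 0.0002 -0.0003] w 0.0497 f [ 0.8 -0.9 -0.5]
-0.0005 0.0002 0.0401 0 0 0.002 0.05; -0.0006 0.0002 0.0401 0 0 0.002 0.05; -0.0005 0.0002 0.0402 0 0 0.003 0.05; -0 0 0.014 0 0 -0 0.05; -0 0 0.014 0 0 -0 0.05; -0 0 0.014 0 0 -0 0.05; -0 0 0.014 0 0 -0 0.05
```

Request:
{"fn": "move_arm", "kwargs": {"plan": "-0.0005 0.0002 0.0401 0 0 0.002 0.05; -0.0006 0.0002 0.0401 0 0 0.002 0.05; -0.0005 0.0002 0.0402 0 0 0.003 0.04; 0 0 0.0143 0 0 0 0.04; 0 0 0.0143 0 0 0 0.04; 0 0 0.0143 0 0 0 0.04; 0 0 0.0143 0 0 0 0.04; 0 0 0 0 0 0 0.0; 0 0 0 0 0 0 0.0; 0 0 0 0 0 0 0.0; 0 0 0 0 0 0 0", "grip_force": 40}}

```text
time_s: 4.2
position: [0.5339, -0.3446, 0.0028]
tool_rot: [[-0.127, 0.992, 0.0], [0.992, 0.127, -0.0], [-0.0, 0.0, -1.0]]
ft_force: [-0.6, -0.3, -0.3]
grip_width: 0.0092
gripper_force: 41.0
```

```bash
python3 - <<'E'
from h import *
p=(.6242,.0457)
# rest_2: keep ~ lift then fly to near rest and look
plan((.533,-.345,.12,7.5,0),(.60,-.08,.16,-40,0),(.5,.04,.16,-94.65,0))
E
```

```text
t 4.2 p [ 0.5339 -0.3446  0.0028] psi 7.28 tilt [ 0.0004 -0.0004] w 0.0092 f [-0.6 -0.3 -0.3]
-0.0001 -0.0003 -0.0391 0 0 -0.001 0; -0.0001 -0.0003 -0.0391 0 0 -0.001 0; -0.0001 -0.0003 -0.039 0 0 -0.002 0; 0.0423 0.0168 -0.0067 0 0 0.138 0; 0.0443 0.0109 -0.0067 0 0 0.138 0; 0.0453 0.0047 -0.0067 0 0 0.138 0; 0.0455 -0.0016 -0.0066 0 0 0.138 0; 0.0449 -0.0079 -0.0067 0 0 0.139 0; 0.0433 -0.0141 -0.0066 0 0 0.138 0; 0.0046 -0.0256 -0 0 0 0.159 0; 0.0005 -0.026 -0 0 0 0.159 0; -0.0036 -0.0258 -0 0 0 0.159 0
-0.0077 -0.0249 -0 0 0 0.159 0; -0.0115 -0.0234 -0 0 0 0.159 0; -0.015 -0.0212 -0 0 0 0.159 0
```

Request:
{"fn": "move_arm", "kwargs": {"plan": "0 0 -0.039 0 0 0 0; 0 0 -0.039 0 0 0 0; 0 0 -0.039 0 0 0 0; 0.0423 0.0168 -0.0067 0 0 0.138 0; 0.0443 0.0109 -0.0067 0 0 0.138 0; 0.0453 0.0047 -0.0067 0 0 0.138 0; 0.0455 -0.0016 -0.0066 0 0 0.138 0; 0.0449 -0.0079 -0.0067 0 0 0.139 0; 0.0433 -0.0141 -0.0066 0 0 0.138 0; 0.0046 -0.0256 0 0 0 0.159 0; 0.0005 -0.026 0 0 0 0.159 0; -0.0036 -0.0258 0 0 0 0.159 0"}}

```text
time_s: 5.7
position: [0.5514, -0.0188, 0.1596]
tool_rot: [[0.926, 0.377, 0.0], [0.377, -0.926, -0.0], [0.0, 0.0, -1.0]]
ft_force: [-0.5, 0.0, -0.6]
grip_width: 0.0092
gripper_force: 41.1
```

Request:
{"fn": "move_arm", "kwargs": {"plan": "-0.0077 -0.0249 0 0 0 0.159 0; -0.0115 -0.0234 0 0 0 0.159 0; -0.015 -0.0212 0 0 0 0.159 0; 0 0 0 0 0 0 0; 0 0 0 0 0 0 0"}}

```text
time_s: 6.32
position: [0.5029, 0.0401, 0.1596]
tool_rot: [[0.997, -0.083, 0.001], [-0.083, -0.997, -0.0], [0.001, 0.0, -1.0]]
ft_force: [1.0, -0.5, -0.0]
grip_width: 0.0092
gripper_force: 41.1
```

```bash
python3 - <<'E'
from h import *
im,d=snap('wrist','w2')
for a in pinpoint('wrist','rest_1')[:4]: print('rest',np.round(a['pixel'],1),round(a['conf'],2),at_z('wrist',a['pixel'],.012).round(4))
for a in pinpoint('wrist','long_tool')[:2]: print('long',np.round(a['pixel'],1),round(a['conf'],2),at_z('wrist',a['pixel'],.16).round(4))
plan()
E
```

```text
rest [230.2  64.4] 0.94 [0.6318 0.1126 0.012 ]
rest [301.1  58. ] 0.78 [0.6289 0.046  0.012 ]
rest [445.4  67.9] 0.73 [ 0.6154 -0.0912  0.012 ]
long [323.4 236.9] 0.73 [0.5211 0.0365 0.16  ]
long [509.5 234. ] 0.57 [ 0.5112 -0.0716  0.16  ]
t 6.47 p [0.5028 0.04   0.1594] psi -94.85 tilt [ 0.0002 -0.0001] w 0.0093 f [-0.5  0.5 -0.6]
```

View pics/w2.png

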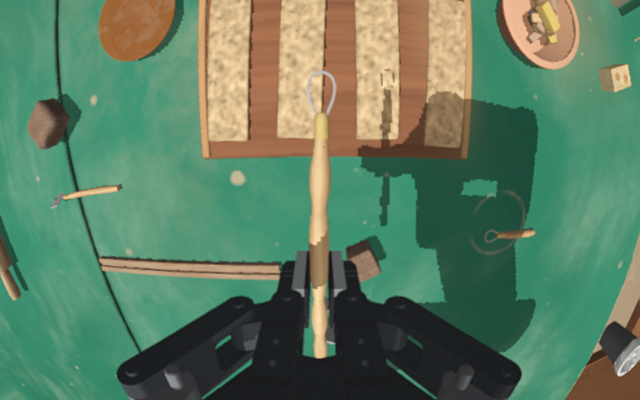

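The tool is held straight along the rests. Its loop tip is at (321,72) and its tail at (320,357). The near ends of rests 1 to 4 are at about (229,138), (300,137), (378,138) and (443,145).

```bash
python3 - <<'E'
from h import *
for z in (.159,.162): print(at_z('wrist',(321,72),z).round(4),at_z('wrist',(320,357),z).round(4))
ax=np.array([.9967,-.081,0])
for u,v in((229,138),(300,137),(378,138),(443,145)):
    e=at_z('wrist',(u,v),.017);print('rest c',(e+.075*ax).round(4))
p=np.array(env.observe()['position']);print(p)
E
```

```text
[0.6007 0.0309 0.159 ] [0.433  0.0453 0.159 ]
[0.6004 0.0309 0.162 ] [0.4362 0.045  0.162 ]
rest c [0.6366 0.114  0.017 ]
rest c [0.6302 0.0469 0.017 ]
rest c [ 0.6238 -0.025   0.017 ]
rest c [ 0.6141 -0.0902  0.017 ]
[0.50283085 0.03998833 0.15935682]
```

```bash
python3 - <<'E'
from h import *
plan((.6125,.047,.06,-94.65,0),(.6125,.047,.0205,-94.65,0,3))
E
```

```text
t 6.47 p [0.5028 0.04   0.1594] psi -94.85 tilt [ 0.0002 -0.0001] w 0.0093 f [-0.5  0.5 -0.6]
0.0362 -0.0054 0.0331 0 0 -0.001 0; 0.0362 -0.0054 0.0331 0 0 -0.001 0; 0.0363 -0.0054 0.0332 0 0 -0.002 0; -0 0 0.0132 0 0 0 0; -0 0 0.0131 0 0 0 0; -0 0 0.0132 0 0 0 0
```

Request:
{"fn": "move_arm", "kwargs": {"plan": "0.0362 -0.0054 0.0331 0 0 -0.001 0; 0.0362 -0.0054 0.0331 0 0 -0.001 0; 0.0363 -0.0054 0.0332 0 0 -0.002 0; 0 0 0.0132 0 0 0 0; 0 0 0.0131 0 0 0 0; 0 0 0.0132 0 0 0 0; 0 0 0 0 0 0 0; 0 0 0 0 0 0 0.03; 0 0 0 0 0 0 0.03; 0 0 -0.03 0 0 0 0.03; 0 0 -0.05 0 0 0 0.03; 0 0 -0.05 0 0 0 0.04"}}

```text
time_s: 7.98
position: [0.6118, 0.0477, 0.1523]
tool_rot: [[0.997, -0.081, 0.0], [-0.081, -0.997, -0.0], [0.0, -0.0, -1.0]]
ft_force: [0.2, 0.2, -0.1]
grip_width: 0.0399
gripper_force: 0.0
```

```bash
python3 - <<'E'
from h import *
# loop tool: loop at left (+y); view pose with tool x = +y
plan((.46,-.24,.16,-40,.04),(.424,-.25,.16,0,.04))
E
```

```text
t 7.97 p [0.6118 0.0477 0.1523] psi -94.65 tilt [ 0.0002 -0.    ] w 0.0399 f [ 0.2  0.2 -0.1]
-0.0183 0.0427 -0.0011 0 0 -0.136 0.04; -0.0239 0.0398 -0.0011 0 0 -0.136 0.04; -0.0291 0.0362 -0.0011 0 0 -0.136 0.04; -0.0337 0.032 -0.0011 0 0 -0.136 0.04; -0.0378 0.0271 -0.0011 0 0 -0.137 0.04; -0.0411 0.0217 -0.0011 0 0 -0.136 0.04; -0.0436 0.0159 -0.0011 0 0 -0.137 0.04; -0.0062 -0.0042 0 0 0 -0.14 0.04; -0.0055 -0.0051 0 0 0 -0.139 0.04; -0.0048 -0.0057 0 0 0 -0.14 0.04; -0.0039 -0.0064 0 0 0 -0.139 0.04; -0.003 -0.0068 0 0 0 -0.14 0.04
```

Request:
{"fn": "move_arm", "kwargs": {"plan": "-0.0183 0.0427 -0.0011 0 0 -0.136 0.04; -0.0239 0.0398 -0.0011 0 0 -0.136 0.04; -0.0291 0.0362 -0.0011 0 0 -0.136 0.04; -0.0337 0.032 -0.0011 0 0 -0.136 0.04; -0.0378 0.0271 -0.0011 0 0 -0.137 0.04; -0.0411 0.0217 -0.0011 0 0 -0.136 0.04; -0.0436 0.0159 -0.0011 0 0 -0.137 0.04; -0.0062 -0.0042 0 0 0 -0.14 0.04; -0.0055 -0.0051 0 0 0 -0.139 0.04; -0.0048 -0.0057 0 0 0 -0.14 0.04; -0.0039 -0.0064 0 0 0 -0.139 0.04; -0.003 -0.0068 0 0 0 -0.14 0.04"}}

```text
time_s: 9.48
position: [0.424, -0.2501, 0.1587]
tool_rot: [[-0.005, 1.0, 0.001], [1.0, 0.005, -0.001], [-0.001, 0.001, -1.0]]
ft_force: [-0.3, -0.8, -0.2]
grip_width: 0.0401
gripper_force: 0.0
```

Request:
{"fn": "move_arm", "kwargs": {"plan": "0 0 0 0 0 0 0.04; 0 0 0 0 0 0 0.04"}}

```text
time_s: 9.72
position: [0.4244, -0.25, 0.1584]
tool_rot: [[0.003, 1.0, 0.0], [1.0, -0.003, -0.0], [-0.0, 0.0, -1.0]]
ft_force: [-0.4, -0.5, -0.5]
grip_width: 0.0401
gripper_force: 0.0
```

```bash
python3 - <<'E'
from h import *
im,d=snap('wrist','w3')
for a in pinpoint('wrist','loop_tool')[:2]: print('loop',np.round(a['pixel'],1),round(a['conf'],2),at_z('wrist',a['pixel'],.0).round(4))
plan()
im,d=snap('top')
# long tool on rest_2: check with top image
for a in recognise('top','long_tool')[:2]: print(a)
for a in pinpoint('top','long_tool')[:2]: print(a,at_z('top',a['pixel'],.017).round(4))
cv2.imwrite('pics/t3.png',cv2.resize(im[130:220,255:375,::-1],None,fx=5,fy=5,interpolation=cv2.INTER_CUBIC))
E
```

```text
loop [322.  121.5] 0.65 [ 0.4288 -0.1864  0.    ]
t 9.82 p [ 0.4244 -0.25    0.1583] psi -0.08 tilt [ 0.0002 -0.0001] w 0.0399 f [ 0.1  0.6 -0.3]
{'extent': [299.0, 174.3, 2.6, 39.4], 'conf': 0.57}
{'extent': [397.3, 151.2, 42.2, 38.4], 'conf': 0.22}
{'pixel': [300.0, 172.8], 'conf': 0.47} [0.627  0.0451 0.017 ]
```

View pics/w3.png

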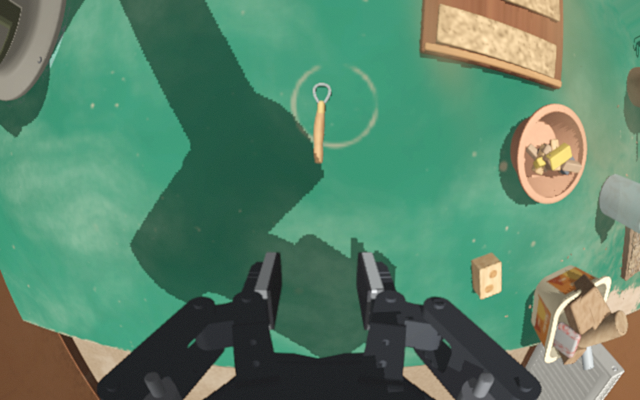

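View pics/t3.png

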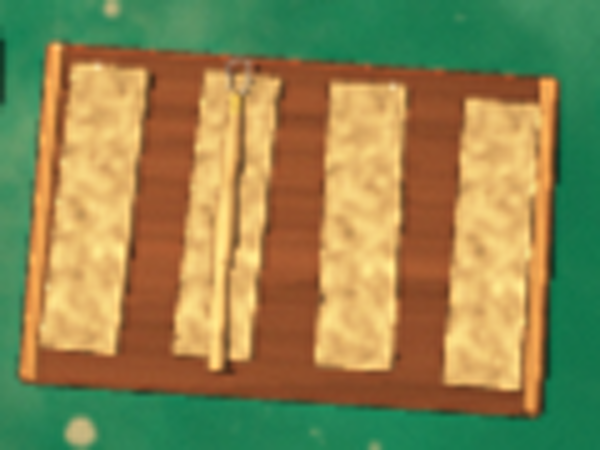

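The long tool lies centred on rest 2. In the wrist view the loop tool runs from its tip at (321,84) to its tail at (319,162), and the ring is a flat stain.

```bash
python3 - <<'E'
from h import *
CAL.clear()
a=at_z('wrist',(321.5,84),.004);b=at_z('wrist',(318.5,163),.005);L=np.linalg.norm(a-b);u=(a-b)/L
psi=np.degrees(np.arctan2(u[1],u[0]))-90;o=(a+b)/2;g=o-u*.012;print(a,b,L,psi,o,'grip',g)
plan((g[0],g[1],.06,psi,.04),(g[0],g[1],.003,psi,.04,4))
E
```

```text
[ 0.4279323  -0.15009658  0.004     ] [ 0.42509932 -0.22626419  0.005     ] 0.0762268398356828 -2.1300801620516125 [ 0.42651581 -0.18818038  0.0045    ] grip [ 0.42606983 -0.20017106  0.00465742]
t 9.97 p [ 0.4244 -0.25    0.1582] psi -0.03 tilt [-0.  0.] w 0.0397 f [-0.3 -0.1 -0.1]
0.0166 0.0006 0.0327 0 0 0.012 0.04; 0.0166 0.0003 0.0328 0 0 0.012 0.04; 0.0166 0.0002 0.0327 0 0 0.013 0.04; 0 -0 0.0143 0 0 -0 0.04; 0 -0 0.0142 0 0 -0 0.04; 0 -0 0.0143 0 0 -0 0.04; 0 -0 0.0142 0 0 -0 0.04
```

Request:
{"fn": "move_arm", "kwargs": {"plan": "0.0166 0.0006 0.0327 0 0 0.012 0.04; 0.0166 0.0003 0.0328 0 0 0.012 0.04; 0.0166 0.0002 0.0327 0 0 0.013 0.04; 0 0 0.0143 0 0 0 0.04; 0 0 0.0142 0 0 0 0.04; 0 0 0.0143 0 0 0 0.04; 0 0 0.0142 0 0 0 0.04; 0 0 0 0 0 0 0; 0 0 0 0 0 0 0; 0 0 0 0 0 0 0; 0 0 0 0 0 0 0; 0 0 -0.05 0 0 0 0"}}

```text
time_s: 11.48
position: [0.4248, -0.1995, 0.0517]
tool_rot: [[0.037, 0.999, -0.005], [0.999, -0.037, 0.004], [0.004, -0.005, -1.0]]
ft_force: [-0.1, -0.2, -0.8]
grip_width: 0.0084
gripper_force: 40.5
```

```bash
python3 - <<'E'
from h import *
plan((.426,-.20,.14,-2.1,0),(.5,-.085,.14,-94.65,0))
E
```

```text
t 11.47 p [ 0.4248 -0.1995  0.0517] psi -2.13 tilt [-0.0049  0.0041] w 0.0084 f [-0.1 -0.2 -0.8]
-0.0002 0.0006 -0.0442 0 0 -0 0; -0.0003 0.0007 -0.0441 0 0 -0.001 0; 0.0118 0.007 -0 0 0 0.162 0; 0.0127 0.005 -0 0 0 0.162 0; 0.0134 0.0029 -0 0 0 0.161 0; 0.0136 0.0007 -0 0 0 0.162 0; 0.0136 -0.0015 -0 0 0 0.161 0; 0.0132 -0.0037 -0 0 0 0.162 0; 0.0124 -0.0058 -0 0 0 0.161 0; 0.0113 -0.0077 -0 0 0 0.162 0; 0.0099 -0.0094 -0 0 0 0.161 0; 0.0083 -0.0108 -0 0 0 0.162 0
```

Request:
{"fn": "move_arm", "kwargs": {"plan": "-0.0002 0.0006 -0.0442 0 0 0 0; -0.0003 0.0007 -0.0441 0 0 -0.001 0; 0.0118 0.007 0 0 0 0.162 0; 0.0127 0.005 0 0 0 0.162 0; 0.0134 0.0029 0 0 0 0.161 0; 0.0136 0.0007 0 0 0 0.162 0; 0.0136 -0.0015 0 0 0 0.161 0; 0.0132 -0.0037 0 0 0 0.162 0; 0.0124 -0.0058 0 0 0 0.161 0; 0.0113 -0.0077 0 0 0 0.162 0; 0.0099 -0.0094 0 0 0 0.161 0; 0.0083 -0.0108 0 0 0 0.162 0"}}

```text
time_s: 12.98
position: [0.5013, -0.0854, 0.1414]
tool_rot: [[0.996, -0.086, 0.0], [-0.086, -0.996, -0.0], [0.0, 0.0, -1.0]]
ft_force: [0.2, -0.7, 0.5]
grip_width: 0.0085
gripper_force: 40.5
```

```bash
python3 - <<'E'
from h import *
im,d=snap('wrist','w4')
z=env.observe()['position'][2]-.003
for a in pinpoint('wrist','loop_tool')[:2]: print('loop',np.round(a['pixel'],1),round(a['conf'],2),at_z('wrist',a['pixel'],z).round(4))
for a in pinpoint('wrist','rest_4')[:4]: print('rest',np.round(a['pixel'],1),round(a['conf'],2),at_z('wrist',a['pixel'],.012).round(4))
plan((.6025,-.0895,.06,-94.65,0),(.6025,-.0895,.0205,-94.65,0,3))
E
```

```text
loop [324.6 241.4] 0.98 [ 0.5152 -0.0895  0.1385]
rest [314.9  70. ] 0.97 [ 0.6128 -0.0916  0.012 ]
rest [236.   67.4] 0.93 [ 0.6239 -0.0233  0.012 ]
rest [111.9  87.3] 0.82 [0.6329 0.1112 0.012 ]
rest [168.1  73.4] 0.73 [0.6311 0.0432 0.012 ]
t 13.12 p [ 0.5011 -0.0856  0.1414] psi -94.43 tilt [-0.     -0.0001] w 0.0083 f [-0.4  0.   0.7]
0.0338 -0.0013 0.0271 0 0 0.001 0; 0.0338 -0.0014 0.0271 0 0 0.001 0; 0.0338 -0.0013 0.0272 0 0 0.002 0; -0 -0 0.0132 0 0 -0 0; -0 -0 0.0131 0 0 -0 0; -0 -0 0.0132 0 0 -0 0
```

View pics/w4.png

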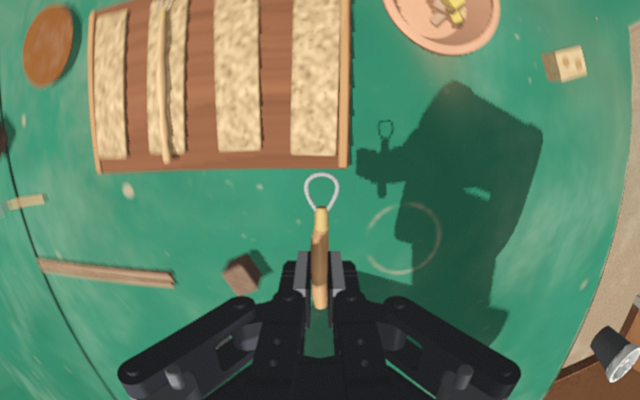

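Request:
{"fn": "move_arm", "kwargs": {"plan": "0.0338 -0.0013 0.0271 0 0 0.001 0; 0.0338 -0.0014 0.0271 0 0 0.001 0; 0.0335 -0.0013 0.0272 0 0 0.002 0; 0 0 0.0132 0 0 0 0; 0 0 0.0131 0 0 0 0; 0 0 0.0132 0 0 0 0; 0 0 0 0 0 0 0; 0 0 0 0 0 0 0.02; 0 0 0 0 0 0 0.02; 0 0 -0.03 0 0 0 0.02; 0 0 -0.05 0 0 0 0.03; 0 0 -0.05 0 0 0 0.04"}}

```text
time_s: 14.62
position: [0.602, -0.0901, 0.1521]
tool_rot: [[0.996, -0.085, -0.0], [-0.085, -0.996, 0.0], [-0.0, -0.0, -1.0]]
ft_force: [0.5, 0.1, -0.7]
grip_width: 0.04
gripper_force: 0.0
```

```bash
python3 - <<'E'
from h import *
plan((.53,.18,.17,-50,.04),(.523,.26,.17,0,.04))
E
```

```text
t 14.62 p [ 0.602  -0.0901  0.1521] psi -94.88 tilt [-0.0002  0.0001] w 0.04 f [ 0.5  0.1 -0.7]
-0.0158 -0.0438 -0.003 0 0 -0.131 0.04; -0.0099 -0.0455 -0.003 0 0 -0.13 0.04; -0.0039 -0.0464 -0.003 0 0 -0.131 0.04; 0.0022 -0.0466 -0.003 0 0 -0.13 0.04; 0.0082 -0.0459 -0.003 0 0 -0.131 0.04; 0.014 -0.0444 -0.0029 0 0 -0.13 0.04; 0.0077 -0.011 -0 0 0 -0.145 0.04; 0.0092 -0.0097 -0 0 0 -0.146 0.04; 0.0105 -0.0083 -0 0 0 -0.145 0.04; 0.0116 -0.0067 -0 0 0 -0.146 0.04; 0.0124 -0.0049 -0 0 0 -0.145 0.04; 0.013 -0.0031 -0 0 0 -0.146 0.04
```

Request:
{"fn": "move_arm", "kwargs": {"plan": "-0.0158 -0.0438 -0.003 0 0 -0.131 0.04; -0.0099 -0.0455 -0.003 0 0 -0.13 0.04; -0.0039 -0.0464 -0.003 0 0 -0.131 0.04; 0.0022 -0.0466 -0.003 0 0 -0.13 0.04; 0.0082 -0.0459 -0.003 0 0 -0.131 0.04; 0.014 -0.0444 -0.0029 0 0 -0.13 0.04; 0.0077 -0.011 0 0 0 -0.145 0.04; 0.0092 -0.0097 0 0 0 -0.146 0.04; 0.0105 -0.0083 0 0 0 -0.145 0.04; 0.0116 -0.0067 0 0 0 -0.146 0.04; 0.0124 -0.0049 0 0 0 -0.145 0.04; 0.013 -0.0031 0 0 0 -0.146 0.04"}}

```text
time_s: 16.12
position: [0.5232, 0.2603, 0.1686]
tool_rot: [[-0.005, 1.0, 0.0], [1.0, 0.005, 0.0], [0.0, 0.0, -1.0]]
ft_force: [0.1, 0.0, 0.1]
grip_width: 0.0399
gripper_force: 0.0
```

Request:
{"fn": "move_arm", "kwargs": {"plan": "0 0 0 0 0 0 0.04; 0 0 0 0 0 0 0.04"}}

```text
time_s: 16.38
position: [0.5233, 0.2595, 0.1684]
tool_rot: [[0.003, 1.0, 0.0], [1.0, -0.003, -0.0], [-0.0, 0.0, -1.0]]
ft_force: [0.2, 0.7, 0.0]
grip_width: 0.04
gripper_force: 0.0
```

```bash
python3 - <<'E'
from h import *
im,d=snap('wrist','w5')
for a in pinpoint('wrist','fork_scraper')[:2]: print('fork',np.round(a['pixel'],1),round(a['conf'],2),at_z('wrist',a['pixel'],.0).round(4))
plan()
E
```

```text
fork [316.4 108.8] 0.57 [0.5222 0.3353 0.    ]
fork [397.  338.9] 0.46 [0.6327 0.0363 0.    ]
t 16.48 p [0.5234 0.2594 0.1684] psi -0.13 tilt [ 0.0001 -0.0001] w 0.0399 f [ 0.1  0.6 -0.3]
```

View pics/w5.png

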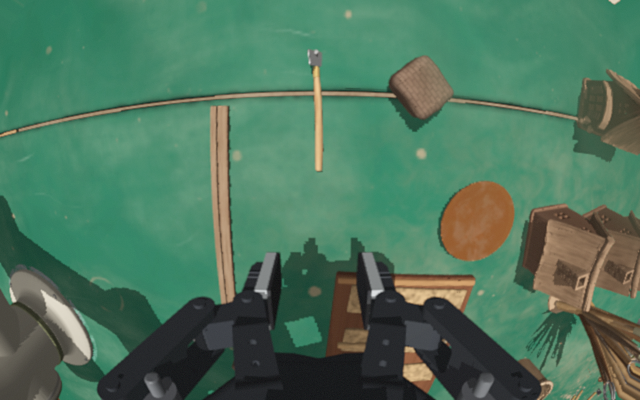

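The fork scraper's tail is at (319,171), its handle meets the head near (317,66), and the head ends at (315,50).

```bash
python3 - <<'E'
from h import *
CAL.clear()
b=at_z('wrist',(319,171.5),.004);a=at_z('wrist',(317,68),.006);h=at_z('wrist',(315,50),.01);u=a-b;u[2]=0;u/=np.linalg.norm(u)
psi=np.degrees(np.arctan2(u[1],u[0]))-90;o=b+u*.06;g=b+u*.049;print(a,b,h,np.linalg.norm(h-b),psi,o,'grip',g)
plan((g[0],g[1],.06,psi,.04),(g[0],g[1],.003,psi,.04,4))
E
```

```text
[0.52296709 0.37553932 0.006     ] [0.52468395 0.27200596 0.004     ] [0.52114029 0.39289601 0.01      ] 0.12109071664090426 0.9500300173532139 [0.52368913 0.33199771 0.004     ] grip [0.52387152 0.32099922 0.004     ]
t 16.48 p [0.5234 0.2594 0.1684] psi -0.13 tilt [ 0.0001 -0.0001] w 0.0399 f [ 0.1  0.6 -0.3]
0.0205 0.0001 0.0361 0 0 -0.006 0.04; 0.0205 0.0002 0.0362 0 0 -0.006 0.04; 0.0206 0.0004 0.0361 0 0 -0.007 0.04; -0 -0 0.0143 0 0 0 0.04; -0 -0 0.0142 0 0 0 0.04; -0 -0 0.0143 0 0 0 0.04; -0 -0 0.0142 0 0 0 0.04
```

Request:
{"fn": "move_arm", "kwargs": {"plan": "0.0205 0.0001 0.0361 0 0 -0.006 0.04; 0.0205 0.0002 0.0362 0 0 -0.006 0.04; 0.0206 0.0004 0.0361 0 0 -0.007 0.04; 0 0 0.0143 0 0 0 0.04; 0 0 0.0142 0 0 0 0.04; 0 0 0.0143 0 0 0 0.04; 0 0 0.0142 0 0 0 0.04; 0 0 0 0 0 0 0; 0 0 0 0 0 0 0; 0 0 0 0 0 0 0; 0 0 0 0 0 0 0; 0 0 -0.05 0 0 0 0"}}

```text
time_s: 17.98
position: [0.522, 0.3208, 0.0506]
tool_rot: [[-0.019, 1.0, -0.007], [1.0, 0.019, -0.003], [-0.002, -0.007, -1.0]]
ft_force: [0.3, 0.6, -0.4]
grip_width: 0.0062
gripper_force: 40.9
```

```bash
python3 - <<'E'
from h import *
plan((.5,.25,.14,-10,0),(.5,-.02,.14,-94.65,0))
E
```

```text
t 17.98 p [0.522  0.3208 0.0506] psi 1.08 tilt [-0.0068 -0.0025] w 0.0062 f [ 0.3  0.6 -0.4]
-0.0235 -0.0078 -0.0298 0 0 0.064 0; -0.0239 -0.0062 -0.0298 0 0 0.065 0; -0.0242 -0.0047 -0.0298 0 0 0.064 0; -0.0296 0.0052 -0 0 0 0.164 0; -0.0283 0.01 -0 0 0 0.164 0; -0.0263 0.0144 -0 0 0 0.164 0; -0.0236 0.0185 -0 0 0 0.164 0; -0.0202 0.0221 -0 0 0 0.164 0; -0.0164 0.0252 -0 0 0 0.164 0; -0.012 0.0275 -0 0 0 0.165 0; -0.0074 0.0291 -0 0 0 0.164 0; -0.0025 0.0299 -0 0 0 0.165 0
```

Request:
{"fn": "move_arm", "kwargs": {"plan": "-0.0235 -0.0078 -0.0298 0 0 0.064 0; -0.0239 -0.0062 -0.0298 0 0 0.065 0; -0.0242 -0.0047 -0.0298 0 0 0.064 0; -0.0296 0.0052 0 0 0 0.164 0; -0.0283 0.01 0 0 0 0.164 0; -0.0263 0.0144 0 0 0 0.164 0; -0.0236 0.0185 0 0 0 0.164 0; -0.0202 0.0221 0 0 0 0.164 0; -0.0164 0.0252 0 0 0 0.164 0; -0.012 0.0275 0 0 0 0.165 0; -0.0074 0.0291 0 0 0 0.164 0; -0.0025 0.0299 0 0 0 0.165 0"}}

```text
time_s: 19.48
position: [0.5017, -0.0203, 0.1426]
tool_rot: [[0.996, -0.086, 0.0], [-0.086, -0.996, -0.0], [0.0, 0.0, -1.0]]
ft_force: [0.1, -0.3, -0.1]
grip_width: 0.0064
gripper_force: 40.9
```

```bash
python3 - <<'E'
from h import *
im,d=snap('wrist','w6')
z=env.observe()['position'][2]-.003
for a in pinpoint('wrist','fork_scraper')[:2]: print('fork',np.round(a['pixel'],1),round(a['conf'],2),at_z('wrist',a['pixel'],z).round(4))
for a in pinpoint('wrist','rest_4')[:4]: print('rest',np.round(a['pixel'],1),round(a['conf'],2),at_z('wrist',a['pixel'],.012).round(4))
plan((.6105,-.0220,.06,-94.65,0),(.6105,-.0220,.0205,-94.65,0,3))
E
```

```text
fork [312.3 244.3] 0.92 [ 0.5144 -0.0178  0.1396]
rest [309.1  59.8] 0.92 [ 0.6229 -0.0223  0.012 ]
rest [390.   67.9] 0.87 [ 0.6117 -0.0919  0.012 ]
rest [230.2  61. ] 0.77 [0.6312 0.0468 0.012 ]
rest [161.1  76.7] 0.57 [0.6302 0.1168 0.012 ]
t 19.62 p [ 0.5017 -0.0202  0.1425] psi -94.71 tilt [ 0.0003 -0.    ] w 0.0064 f [-0.2  0.8  0.6]
0.0362 -0.0024 0.0275 0 0 -0 0; 0.0362 -0.0024 0.0275 0 0 -0.001 0; 0.0361 -0.0023 0.0275 0 0 -0 0; 0 0 0.0132 0 0 -0 0; 0 0 0.0131 0 0 -0 0; 0 0 0.0132 0 0 -0 0
```

View pics/w6.png

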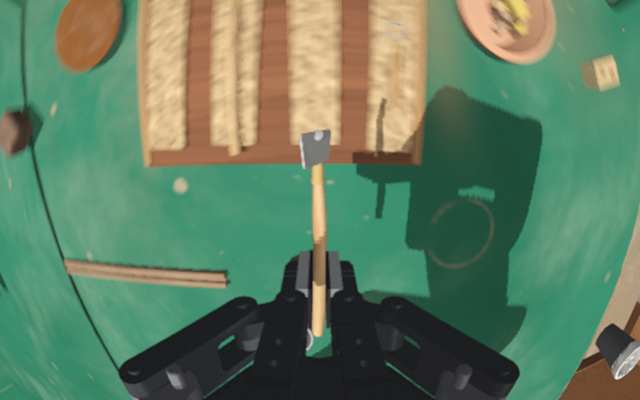

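Request:
{"fn": "move_arm", "kwargs": {"plan": "0.0362 -0.0024 0.0275 0 0 0 0; 0.0362 -0.0024 0.0275 0 0 -0.001 0; 0.0361 -0.0023 0.0275 0 0 0 0; 0 0 0.0132 0 0 0 0; 0 0 0.0131 0 0 0 0; 0 0 0.0132 0 0 0 0; 0 0 0 0 0 0 0; 0 0 0 0 0 0 0.02; 0 0 0 0 0 0 0.02; 0 0 -0.03 0 0 0 0.02; 0 0 -0.05 0 0 0 0.03; 0 0 -0.05 0 0 0 0.05"}}

```text
time_s: 21.12
position: [0.6102, -0.021, 0.152]
tool_rot: [[0.997, -0.08, -0.0], [-0.08, -0.997, 0.0], [-0.0, -0.0, -1.0]]
ft_force: [0.2, 0.5, 0.8]
grip_width: 0.0469
gripper_force: 0.0
```

```bash
python3 - <<'E'
from h import *
im,d=snap('top')
print('batten',rect('top',im,(175,245,290,270),.008))
plan((.45,.12,.17,-40,.05),(.417,.15,.17,-3.6,.05))
E
```

```text
batten (array([0.41450113, 0.20824518]), array([ 60.23146057, 266.93890381]), 89.13595581054688)
t 21.18 p [ 0.6127 -0.0215  0.1594] psi -94.59 tilt [ 0.0113 -0.0026] w 0.05 f [ 1.4 -0.5  6.7]
-0.0289 -0.0213 -0.0018 0 0 -0.159 0.05; -0.0252 -0.0257 -0.0018 0 0 -0.159 0.05; -0.0208 -0.0293 -0.0018 0 0 -0.159 0.05; -0.0159 -0.0322 -0.0017 0 0 -0.159 0.05; -0.0106 -0.0343 -0.0018 0 0 -0.158 0.05; -0.005 -0.0356 -0.0017 0 0 -0.159 0.05; 0.0004 -0.0112 -0 0 0 -0.159 0.05; 0.0022 -0.0109 -0 0 0 -0.159 0.05; 0.0039 -0.0104 -0 0 0 -0.158 0.05; 0.0055 -0.0097 -0 0 0 -0.159 0.05
```

Request:
{"fn": "move_arm", "kwargs": {"plan": "-0.0289 -0.0213 -0.0018 0 0 -0.159 0.05; -0.0252 -0.0257 -0.0018 0 0 -0.159 0.05; -0.0208 -0.0293 -0.0018 0 0 -0.159 0.05; -0.0159 -0.0322 -0.0017 0 0 -0.159 0.05; -0.0106 -0.0343 -0.0018 0 0 -0.158 0.05; -0.005 -0.0356 -0.0017 0 0 -0.159 0.05; 0.0004 -0.0112 0 0 0 -0.159 0.05; 0.0022 -0.0109 0 0 0 -0.159 0.05; 0.0039 -0.0104 0 0 0 -0.158 0.05; 0.0055 -0.0097 0 0 0 -0.159 0.05; 0 0 0 0 0 0 0.05; 0 0 0 0 0 0 0.05"}}

```text
time_s: 22.68
position: [0.4151, 0.1502, 0.161]
tool_rot: [[0.066, 0.998, 0.001], [0.998, -0.066, 0.0], [0.0, 0.001, -1.0]]
ft_force: [0.0, 0.9, -0.4]
grip_width: 0.0504
gripper_force: 0.0
```

```bash
python3 - <<'E'
from h import *
im,d=snap('wrist')
for a in pinpoint('wrist','batten')[:2]: print('batten',np.round(a['pixel'],1),round(a['conf'],2),at_z('wrist',a['pixel'],.0).round(4))
plan()
top,_=snap('top')
cv2.imwrite('pics/w7.png',np.hstack([im[:,100:500,::-1],cv2.resize(top[130:220,255:375,::-1],(400,400))]))
E
```

```text
batten [313.1 117.1] 0.74 [0.4152 0.2183 0.    ]
t 22.77 p [0.4151 0.1502 0.1609] psi -3.74 tilt [ 0.0002 -0.    ] w 0.0498 f [ 0.1 -0.2 -0.3]
```

View pics/w7.png

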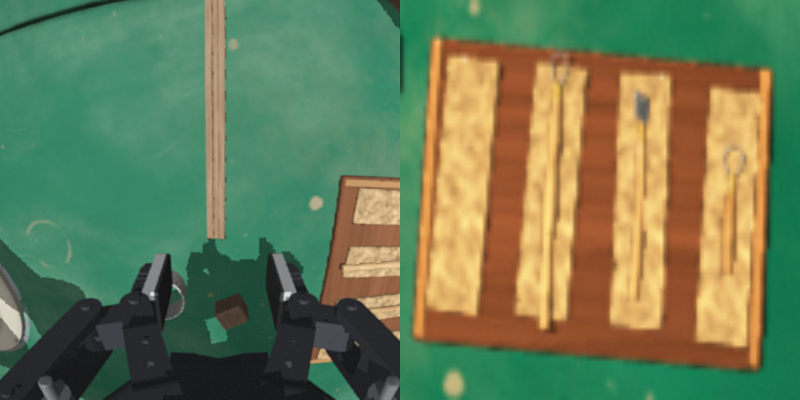

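The three placed tools are centred and straight on rests 2, 3 and 4. The batten's near end is at (315.5,239) in the wrist picture.

```bash
python3 - <<'E'
from h import *
CAL.clear()
b=at_z('wrist',(315.5,239),.006);f=at_z('wrist',(314.5,30),.008);t=np.radians(86.4)
print(b,f,np.degrees(np.arctan2(*(f-b)[[1,0]])),'mid',b+.125*np.array([np.cos(t),np.sin(t),0]))
g=(.4165,.2170)
plan((*g,.06,-3.6,.05),(*g,.003,-3.6,.05,4))
E
```

```text
[0.40883138 0.09218726 0.006     ] [0.42195778 0.30248785 0.008     ] 86.42838271503602 mid [0.41668019 0.2169406  0.006     ]
t 22.82 p [0.415  0.1502 0.1609] psi -3.72 tilt [ 0.0001 -0.    ] w 0.0501 f [ 0.2 -1.2  0.5]
0.0223 -0.001 0.0336 0 0 -0.001 0.05; 0.0222 -0.0009 0.0337 0 0 -0.001 0.05; 0.0223 -0.0009 0.0336 0 0 -0 0.05; -0 -0 0.0143 0 0 -0 0.05; -0 -0 0.0142 0 0 -0 0.05; -0 -0 0.0143 0 0 -0 0.05; -0 -0 0.0142 0 0 -0 0.05
```

Request:
{"fn": "move_arm", "kwargs": {"plan": "0.0223 -0.001 0.0336 0 0 -0.001 0.05; 0.0222 -0.0009 0.0337 0 0 -0.001 0.05; 0.0223 -0.0009 0.0336 0 0 0 0.05; 0 0 0.0143 0 0 0 0.05; 0 0 0.0142 0 0 0 0.05; 0 0 0.0143 0 0 0 0.05; 0 0 0.0142 0 0 0 0.05; 0 0 0 0 0 0 0; 0 0 0 0 0 0 0; 0 0 0 0 0 0 0; 0 0 0 0 0 0 0; 0 0 -0.05 0 0 0 0", "grip_force": 60}}

```text
time_s: 24.32
position: [0.4147, 0.2168, 0.0516]
tool_rot: [[0.061, 0.998, -0.006], [0.998, -0.061, -0.001], [-0.002, -0.006, -1.0]]
ft_force: [1.1, -0.2, 0.2]
grip_width: 0.0154
gripper_force: 58.8
```

```bash
python3 - <<'E'
from h import *
plan((.41,.2,.14,-3.6,0),(.48,.125,.15,-94.65,0))
E
```

```text
t 24.32 p [0.4147 0.2168 0.0516] psi -3.52 tilt [-0.0063 -0.0014] w 0.0154 f [ 1.1 -0.2  0.2]
-0.0085 -0.0018 -0.0442 0 0 0.001 0; -0.0086 -0.0019 -0.0442 0 0 0 0; -0.007 0.0075 -0.001 0 0 0.159 0; -0.0058 0.0085 -0.001 0 0 0.159 0; -0.0044 0.0093 -0.001 0 0 0.159 0; -0.0028 0.0099 -0.001 0 0 0.159 0; -0.0013 0.0102 -0.001 0 0 0.159 0; 0.0004 0.0102 -0.001 0 0 0.159 0; 0.002 0.0101 -0.001 0 0 0.159 0; 0.0036 0.0096 -0.001 0 0 0.159 0; 0.005 0.0089 -0.001 0 0 0.159 0; 0.0064 0.008 -0.001 0 0 0.159 0
```

Request:
{"fn": "move_arm", "kwargs": {"plan": "-0.0085 -0.0018 -0.0442 0 0 0.001 0; -0.0086 -0.0019 -0.0442 0 0 0 0; -0.007 0.0075 -0.001 0 0 0.159 0; -0.0058 0.0085 -0.001 0 0 0.159 0; -0.0044 0.0093 -0.001 0 0 0.159 0; -0.0028 0.0099 -0.001 0 0 0.159 0; -0.0013 0.0102 -0.001 0 0 0.159 0; 0.0004 0.0102 -0.001 0 0 0.159 0; 0.002 0.0101 -0.001 0 0 0.159 0; 0.0036 0.0096 -0.001 0 0 0.159 0; 0.005 0.0089 -0.001 0 0 0.159 0; 0.0064 0.008 -0.001 0 0 0.159 0"}}

```text
time_s: 25.82
position: [0.4815, 0.1253, 0.1514]
tool_rot: [[0.996, -0.086, -0.0], [-0.086, -0.996, 0.0], [-0.0, -0.0, -1.0]]
ft_force: [-0.2, 1.2, -1.1]
grip_width: 0.0153
gripper_force: 58.9
```

```bash
python3 - <<'E'
from h import *
im,d=snap('wrist','w8')
z=env.observe()['position'][2]-.003
for a in pinpoint('wrist','batten')[:2]: print('batten',np.round(a['pixel'],1),round(a['conf'],2),at_z('wrist',a['pixel'],z).round(4))
for a in pinpoint('wrist','rest_4')[:4]: print('rest',np.round(a['pixel'],1),round(a['conf'],2),at_z('wrist',a['pixel'],.012).round(4))
plan((.633,.1135,.06,-94.65,0),(.633,.1135,.0205,-94.65,0,3))
E
```

```text
batten [319.6 266.1] 0.55 [0.4808 0.1251 0.1486]
rest [460.5  37.5] 0.85 [ 0.6234 -0.0216  0.012 ]
rest [518.8  54. ] 0.8 [ 0.6126 -0.0911  0.012 ]
rest [393.7  31. ] 0.65 [0.6272 0.0451 0.012 ]
t 25.98 p [0.4814 0.1254 0.1514] psi -94.53 tilt [-0.0002  0.0001] w 0.0156 f [ 0.1  0.1 -0.3]
0.038 -0 0.0228 0 0 0.001 0; 0.038 -0.0001 0.0229 0 0 0 0; 0.038 -0.0001 0.0228 0 0 0.001 0; 0.0381 -0.0001 0.0229 0 0 0 0; -0 -0 0.0132 0 0 0 0; -0 -0 0.0131 0 0 0 0; -0 -0 0.0132 0 0 0 0
```

View pics/w8.png

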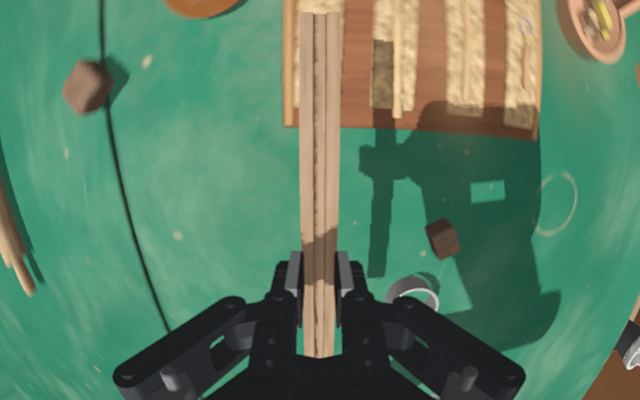

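Request:
{"fn": "move_arm", "kwargs": {"plan": "0.038 0 0.0228 0 0 0.001 0; 0.038 -0.0001 0.0229 0 0 0 0; 0.038 -0.0001 0.0228 0 0 0.001 0; 0.0381 -0.0001 0.0229 0 0 0 0; 0 0 0.0132 0 0 0 0; 0 0 0.0131 0 0 0 0; 0 0 0.0132 0 0 0 0; 0 0 0 0 0 0 0; 0 0 0 0 0 0 0.024; 0 0 0 0 0 0 0.024; 0 0 -0.02 0 0 0 0.024; 0 0 -0.05 0 0 0 0.024"}}

```text
time_s: 27.48
position: [0.632, 0.1132, 0.0896]
tool_rot: [[0.997, -0.083, -0.005], [-0.083, -0.997, 0.0], [-0.005, 0.0, -1.0]]
ft_force: [0.7, -0.2, 1.4]
grip_width: 0.0238
gripper_force: 0.0
```

Request:
{"fn": "move_arm", "kwargs": {"plan": "0 0 -0.04 0 0 0 0.03; -0.05 0 -0.02 0 0 0 0.03; -0.05 0 0 0 0 0 0.03; -0.05 0.03 0 0 0 0 0.03; -0.03 0.03 0 0 0 0 0.03; 0 0 0 0 0 0 0.03; 0 0 0 0 0 0 0.03"}}

```text
time_s: 28.35
position: [0.4495, 0.0685, 0.151]
tool_rot: [[0.997, -0.083, 0.002], [-0.083, -0.997, -0.0], [0.002, -0.0, -1.0]]
ft_force: [0.3, -0.0, -0.0]
grip_width: 0.03
gripper_force: 0.0
```

```bash
python3 - <<'E'
from h import *
plan()
im,d=snap('top')
for k in('loop_tool','fork_scraper','long_tool','batten'):
    for a in pinpoint('top',k)[:1]: print(k,at_z('top',a['pixel'],.017).round(4),round(a['conf'],2))
cv2.imwrite('pics/t9.png',cv2.resize(im[120:230,245:385,::-1],None,fx=5,fy=5,interpolation=cv2.INTER_CUBIC))
E
```

```text
t 28.35 p [0.4495 0.0685 0.151 ] psi -94.78 tilt [ 0.0017 -0.    ] w 0.03 f [ 0.3 -0.  -0. ]
loop_tool [ 0.6185 -0.0934  0.017 ] 0.49
fork_scraper [ 0.6324 -0.0192  0.017 ] 0.71
long_tool [0.6257 0.0464 0.017 ] 0.65
batten [0.627  0.1101 0.017 ] 0.69
```

View pics/t9.png

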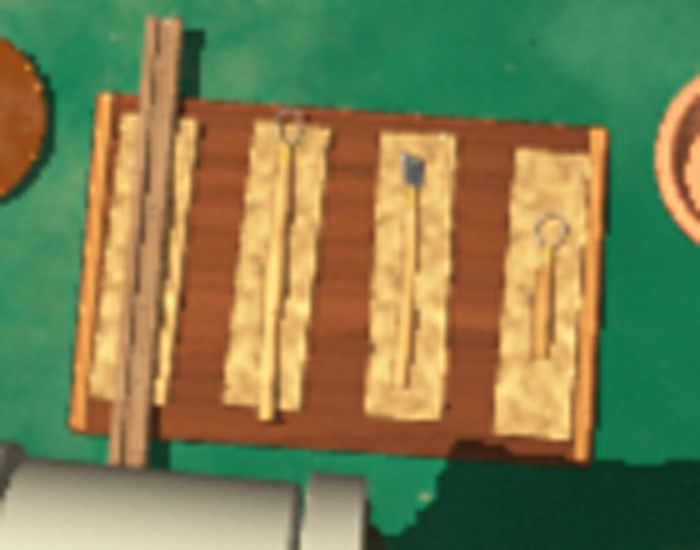

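```bash
python3 -c "
from rig import env
print(env.close_job())"
```

```text
the job is handed in; nothing more can be done
None
```

The job is handed in: all four tools lie straight on the cork rests in length order, with the loop tool on rest 4 by the bowl, then the fork scraper, the long tool and the batten on rest 1. The last top view shows the first three centred; the batten's near end was hidden by the arm, so its centring along rest 1 is inferred. No verdict came back.

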